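# Tamp the ballast level in the box

### The arm

A 7-joint arm with a two-finger parallel gripper is mounted at the origin on a cart in front of the work surface, level with it; the furniture and walls round the work are solid. World frame = base frame: x ahead of the robot, y to its left, z up, the work surface at z = 0. Lengths are in m, angles in rad, forces in N, time in s.
With the tool pointing down it reaches from about 0.425 to 0.825 m from the base axis. Payload 3.6 kg.
Tool frame: the origin (TCP) lies at the very end of the fingers, on their centre line; the grasp point (between the pads) lies 19 mm behind it; z points along the fingers, y is the line along which they close (so a half turn about z gives the same grasp; the last joint's range is limited). The gripper opens to 85 mm and grips with 20 to 120 N. Pads are 22 mm wide; open, the fingers measure 114 mm over their backs; the gripper's body (76 mm by 85 mm) begins 54 mm behind the grasp point. The pads swing forward as they close: fully open they stand 13 mm farther back than shut.
Start: joints at [1.274, 0.615, -0.013, 1.423, 0.008, 1.103, -0.04], TCP at [0.173, -0.626, 0.231] pointing down, gripper open.
Joint ranges: [-3.12, 3.12], [-0.3, 2.06], [-1.34, 1.32], [0.26, 2.42], [-1.36, 4.5], [0.01, 1.98], [-2.84, 2.84]. Speed limits (rad/s): [2.79, 2.79, 3.14, 3.14, 3.14, 3.14, 3.14].

### API

Orientations are given as a unit quaternion [w, x, y, z].
In Python, from workcell import get_state, read_camera, job_done gives the robot as it stands. The module is installed in compiled form; this text tells all that it offers.
- The arm moves only by the shell command python3 -m handwheel 'ROWS' [FORCE]. ROWS is JSON, a list that holds one entry, the list of rows, each a list of 7 numbers: the shift along the tool's x, y, z in m, then the turn, a rotation vector about the tool's x, y, z in degrees, then the closure, from 0 (fully open) to 1 (shut). In form: [[[tx, ty, tz, rx, ry, rz, jaw], ...]]. A call has 1 to 5 rows; each row is the pose to reach, as a shift and turn from the pose commanded when the call began, along the tool's axes at that moment; what a row does not reach only later rows make up. A row lasts 1/12 s, in which the tool goes at most 41.7 mm and 7.16 degrees, less where a joint would pass 70% of its speed; a pose out of reach is approached as far as the arm can. A call with a gripper value outside its range is refused whole. The fingers move at their own pace and stop on an object; FORCE is the grip in N (left out, the last holds). Time passes only in rows, so rows that repeat a pose let the fingers close. It gives the time, the measured TCP pose, the force, the opening and the grip force at its end, in the units of the state.
- get_state(): the state, without advancing time (a new reading comes with each control period).
- read_camera(name): name is "scene" or "top" or "wrist"; returns a dict with "frame" (384x512x3 uint8, red, green, blue), "range_z" (384x512 float32, m along the optical axis (not along the pixel's ray), 0 where there is no reading), "mtx" (3x3 intrinsics, pixels), "xyz" and "rotation" of the camera in the world; the wrist camera has in their place "T_tool_cam" (4x4, takes a point from camera to tool coordinates, whose origin is the TCP and whose axes are the flange's). Camera axes: x right, y down, z forward; pixel columns grow to the right and rows downward; lengths in m; the calibration is good to about 2 mm. A picture is of the moment at which its call begins: read the wrist's pose just before it.
- job_done(): hands the job in; it is judged then, once.
The state is a dict: "t": time; "joints": joint angles; "joint_vel": joint speeds; "effort": joint torques, N m; "tool_pos": TCP position; "eef_rot": TCP orientation; "force": force on the tool from outside, world axes, zero at the start; "moment": the same for the moment, N m; "opening": finger opening in m; "grip_force": force on a finger pad.
Only numpy, scipy, OpenCV 4.12 (cv2) and the standard library are available. Lean on these libraries where they do the work, as an engineer would, in place of code of your own. Each camera call takes 0.05 s, during which the arm holds its last target. There are 200 camera calls.

### The job

Pick up the hand tamper and press the loose castings in the open ballast box down with its flat foot until none stands up above the others and all lie level on the floor of the box; then stand the tamper back upright in its low tray and let go. Touch the castings only with the tamper, and do not shift the bottles, the pot or the small weight.

Things in the scene. Friction and masses are not known exactly. Their poses are not given: they have to be found in the camera images.
- ballast_box: Fixed open grey metal box. Origin under the centre of its floor, on the bench; z up. Outside 116 mm (x) by 150 mm (y), 55 mm tall; inside 108 by 142 mm; walls 4 mm, floor 5 mm thick (the pieces lie on z = 5 mm). Position and yaw vary; box and tamper tray may swap sides of the bench.
- tamper_tray: Fixed low dark tray of the tamper. Origin under its centre, on the bench. Outside 76 mm (x) by 68 mm (y), floor 4 mm thick, lips 4 mm wide and 12 mm high; inside 68 by 60 mm.
- tamper_grip (a point): Centre of the wooden grip of the hand tamper, 80 mm above the underside of its foot. The tamper (0.25 kg) stands upright, loosely, in its tray: a flat steel foot 44 mm (its x) by 36 mm (its y), 8 mm thick, a short steel neck, and above it (22 to 105 mm above the underside) an upright square wooden grip 18 by 18 mm, its faces square to the foot. z points up the grip.
- tamper_foot (a point): Centre of the underside of the tamper's foot; same axes as tamper_grip.
- button_1_mid (a point): Centre of a cast ballast button (95 g, dark, oiled, slippery): round, 34 mm across, 18 mm high, flat top and underside, sloping shoulders; its centre is 9 mm above its underside. It lies flat on the box floor; z is its axis. The six lie in two huddles of three with spare room beside them, and slide apart when a pebble is pressed down between them.
- button_2_mid (a point): Centre of a cast ballast button (95 g, dark, oiled, slippery): round, 34 mm across, 18 mm high, flat top and underside, sloping shoulders; its centre is 9 mm above its underside. It lies flat on the box floor; z is its axis. The six lie in two huddles of three with spare room beside them, and slide apart when a pebble is pressed down between them.
- button_3_mid (a point): Centre of a cast ballast button (95 g, dark, oiled, slippery): round, 34 mm across, 18 mm high, flat top and underside, sloping shoulders; its centre is 9 mm above its underside. It lies flat on the box floor; z is its axis. The six lie in two huddles of three with spare room beside them, and slide apart when a pebble is pressed down between them.
- button_4_mid (a point): Centre of a cast ballast button (95 g, dark, oiled, slippery): round, 34 mm across, 18 mm high, flat top and underside, sloping shoulders; its centre is 9 mm above its underside. It lies flat on the box floor; z is its axis. The six lie in two huddles of three with spare room beside them, and slide apart when a pebble is pressed down between them.
- button_5_mid (a point): Centre of a cast ballast button (95 g, dark, oiled, slippery): round, 34 mm across, 18 mm high, flat top and underside, sloping shoulders; its centre is 9 mm above its underside. It lies flat on the box floor; z is its axis. The six lie in two huddles of three with spare room beside them, and slide apart when a pebble is pressed down between them.
- button_6_mid (a point): Centre of a cast ballast button (95 g, dark, oiled, slippery): round, 34 mm across, 18 mm high, flat top and underside, sloping shoulders; its centre is 9 mm above its underside. It lies flat on the box floor; z is its axis. The six lie in two huddles of three with spare room beside them, and slide apart when a pebble is pressed down between them.
- pebble_1_mid (a point): Centre of a small ballast pebble (24 g, brighter metal, oiled, slippery): an egg shape 22 by 18 by 18 mm. A perched one sits in the hollow between three buttons, standing about 10 mm above their tops; pressed from above with 5 to 25 N it wedges the buttons apart and drops to the floor. On the floor its centre is about 14 mm above the box's origin and its top is level with the buttons' tops. Two of the three pebbles start perched.
- pebble_2_mid (a point): Centre of a small ballast pebble (24 g, brighter metal, oiled, slippery): an egg shape 22 by 18 by 18 mm. A perched one sits in the hollow between three buttons, standing about 10 mm above their tops; pressed from above with 5 to 25 N it wedges the buttons apart and drops to the floor. On the floor its centre is about 14 mm above the box's origin and its top is level with the buttons' tops. Two of the three pebbles start perched.
- pebble_3_mid (a point): Centre of a small ballast pebble (24 g, brighter metal, oiled, slippery): an egg shape 22 by 18 by 18 mm. A perched one sits in the hollow between three buttons, standing about 10 mm above their tops; pressed from above with 5 to 25 N it wedges the buttons apart and drops to the floor. On the floor its centre is about 14 mm above the box's origin and its top is level with the buttons' tops. Two of the three pebbles start perched.
- pump_bottle: Loose white pump-top bottle, 66 mm across, 120 mm tall, standing 3 to 12 mm beside the +y lip of the tamper tray; leave it alone. Origin at the centre of its underside.
- flux_bottle: Loose small pale bottle, 35 mm across, its body and cap 79 mm tall with a thin needle up to 100 mm, standing close to the -y wall of the ballast box; leave it alone. Origin at the centre of its underside.
- wool_pot: Loose low black round pot, 62 mm across, 35 mm tall; leave it alone. Origin at the centre of its underside.
- small_weight: Loose small brass weight, 30 mm across, 26 mm tall, near the -y lip of the tamper tray; leave it alone. Origin at the centre of its underside.
Things that resemble listed ones, but are neither listed nor needed, are in the scene too. Leave any green look-alike of the part that bears tamper_grip alone.

How it is judged:
By the outcome, as a careful person would: the job done as asked, in the order asked, and still so for the second after the job is handed in, with the robot touching nothing.
It also fails if it takes over 48 s, if anything falls off the work surface, if the arm or the gripper's body presses on something with over 40 N, if the wrist force passes 120 N, or if a joint passes its speed limit or range.

## Working session

There is one attempt and no reset: what is moved stays moved. The work goes in short steps, Python scripts to look and compute and a shell command to move; the robot and the scene stay as the last step left them, time stands still between calls to the robot, and variables do not carry over. Pictures are saved under pics/ and viewed, at most 10 in all, crops included, and the job is handed in when it is done.

```bash
mkdir -p pics; cat > h.py <<'E'
import numpy as np,cv2
from workcell import get_state,read_camera
from scipy.spatial.transform import Rotation as R
def rot(q): return R.from_quat([q[1],q[2],q[3],q[0]]).as_matrix()
def grab(n):
    s=get_state();c=read_camera(n)
    if n=="wrist":
        Rt=rot(s["eef_rot"]);T=np.array(c["T_tool_cam"])
        c["Rw"]=Rt@T[:3,:3];c["p"]=Rt@T[:3,3]+np.array(s["tool_pos"])
    else:
        r=np.array(c["rotation"]);c["Rw"]=r if r.shape==(3,3) else rot(r);c["p"]=np.array(c["xyz"])
    c["K"]=np.array(c["mtx"]);return c
def plane(c,u,v,z):
    d=c["Rw"]@np.linalg.inv(c["K"])@np.array([u,v,1.]);return c["p"]+d*(z-c["p"][2])/d[2]
def cloud(c):
    h,w=c["range_z"].shape;u,v=np.meshgrid(np.arange(w),np.arange(h));z=c["range_z"]
    q=np.stack([u*z,v*z,z],-1)@np.linalg.inv(c["K"]).T
    return q@c["Rw"].T+c["p"]
def save(n,im): cv2.imwrite("pics/"+n,im[...,::-1])
E
python3 - <<'E'
from h import *
s=get_state();print({k:np.round(v,3) for k,v in s.items()})
ims=[]
for n in("top","scene"):
    c=grab(n);np.savez(n+".npz",**{k:c[k] for k in("frame","range_z","Rw","p","K")});ims.append(c["frame"])
    print(n,c["p"],c["Rw"].round(3),c["K"])
save("a.png",cv2.resize(ims[0],(800,600)))
save("b.png",cv2.resize(ims[1],(800,600)))
E
```

```text
{'t': np.float64(0.0), 'joints': array([ 1.275,  0.616, -0.013,  1.425,  0.008,  1.103, -0.04 ]), 'joint_vel': array([-0.   , -0.001, -0.002, -0.001, -0.   , -0.001, -0.   ]), 'effort': array([-0.0000e+00, -4.6921e+01,  2.5900e-01, -1.7103e+01,  1.0000e-02,
        1.0000e-02,  0.0000e+00]), 'tool_pos': array([ 0.173, -0.626,  0.23 ]), 'eef_rot': array([-0.001,  0.991,  0.135, -0.   ]), 'force': array([-0.738,  0.406,  0.555]), 'moment': array([ 0.034,  0.039, -0.003]), 'grip_force': np.float64(0.0), 'opening': np.float64(0.085)}
top [ 0.30137734 -0.02354837  1.50976351] [[ 0.019 -0.99   0.143]
 [-1.    -0.02  -0.005]
 [ 0.008 -0.142 -0.99 ]] [[479.0393079    0.         255.42234043]
 [  0.         479.0393079  189.85095498]
 [  0.           0.           1.        ]]
scene [-0.07604039  0.24316336  1.06414684] [[-0.395 -0.77   0.5  ]
 [-0.919  0.327 -0.223]
 [ 0.008 -0.548 -0.837]] [[481.57940483   0.         262.61439793]
 [  0.         481.57940483 194.39255792]
 [  0.           0.           1.        ]]
```

View pics/a.png

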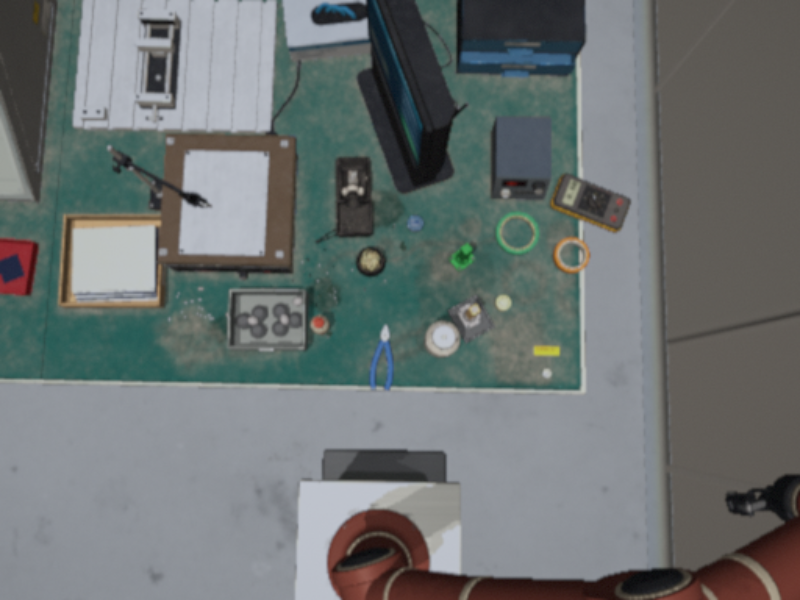

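View pics/b.png

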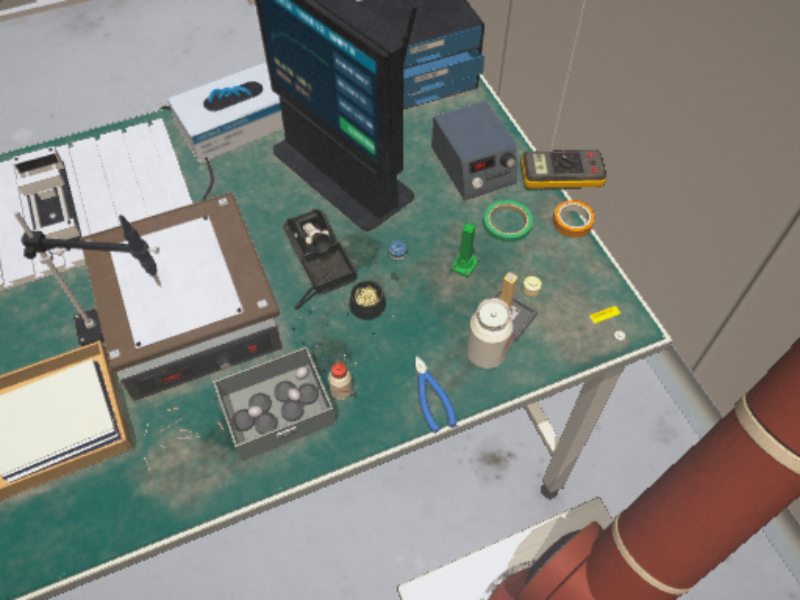

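The pictures are at 800x600, positions as (column, row). What could be taken for the tamper:
- Wooden grip in the dark tray: top (472,312), scene (509,290).
- Green look-alike: top (463,256), scene (465,250). Leave it alone.
- Brass weight: top (503,302).

I choose the wooden one in the tray, next to the white pump bottle at top (443,338). The box is at top (267,320), with the flux bottle at (319,324).

```bash
python3 - <<'E'
from h import *
L=lambda n:dict(np.load(n+".npz"))
t=L("top");s=L("scene")
f=s["frame"];save("c.png",cv2.resize(f[150:300,130:370],(800,500),interpolation=cv2.INTER_CUBIC))
for n,c in(("top",t),("scene",s)):
    P=cloud(c);hsv=cv2.cvtColor(c["frame"],cv2.COLOR_RGB2HSV)
    reg=(P[...,0]>.3)&(P[...,0]<.75)&(P[...,1]>-.4)&(P[...,1]<.35)&(P[...,2]>.004)&(P[...,2]<.15)&(c["range_z"]>0)
    k,lab,st,ce=cv2.connectedComponentsWithStats(reg.astype(np.uint8))
    for i in range(1,k):
        if st[i,4]<25: continue
        q=P[lab==i];print(n,ce[i].round(),st[i,4],q.min(0).round(3),q.max(0).round(3),np.median(q,0).round(3), c["frame"][lab==i].mean(0).round())
    w=reg&(P[...,2]>.085)&(hsv[...,1]>60)
    q=P[w];ok=np.abs(q-np.array([.55,-.16,.1])).max(1)<.08
    print("wood",n,ok.sum(),np.median(q[ok],0) if ok.any() else 0)
E
```

```text
top [159. 141.] 4070 [0.542 0.175 0.004] [0.75  0.35  0.147] [0.644 0.26  0.117] [141. 139. 139.]
top [274. 111.] 43 [ 0.729 -0.103  0.121] [ 0.749 -0.061  0.15 ] [ 0.738 -0.079  0.138] [18. 18. 19.]
top [226. 133.] 712 [0.639 0.025 0.004] [0.75  0.106 0.076] [0.698 0.065 0.015] [64. 61. 59.]
top [333. 120.] 525 [ 0.723 -0.338  0.004] [ 0.75  -0.215  0.1  ] [ 0.736 -0.27   0.06 ] [65. 65. 66.]
top [261. 120.] 67 [ 0.735 -0.075  0.004] [ 0.75  -0.016  0.042] [ 0.746 -0.045  0.009] [46. 49. 51.]
top [363. 128.] 341 [ 0.685 -0.4    0.004] [ 0.75  -0.338  0.041] [ 0.72  -0.374  0.03 ] [105.  98.  81.]
top [330. 149.] 317 [ 0.61  -0.313  0.004] [ 0.702 -0.224  0.021] [ 0.653 -0.268  0.012] [ 96. 139. 107.]
top [265. 142.] 93 [ 0.655 -0.079  0.005] [ 0.69  -0.044  0.022] [ 0.671 -0.06   0.015] [ 84. 109. 130.]
top [362. 162.] 186 [ 0.576 -0.4    0.004] [ 0.654 -0.339  0.029] [ 0.612 -0.365  0.018] [160. 130.  95.]
top [296. 164.] 174 [ 0.575 -0.186  0.004] [ 0.629 -0.128  0.11 ] [ 0.597 -0.154  0.016] [ 53. 118.  67.]
top [237. 167.] 289 [ 0.56  -0.003  0.004] [0.626 0.06  0.043] [0.587 0.
[... 1605 characters left out ...]
6   0.015] [ 95. 119. 139.]
scene [318. 208.] 1471 [ 0.389 -0.228  0.004] [ 0.527 -0.082  0.123] [ 0.424 -0.118  0.08 ] [173. 164. 148.]
scene [340. 182.] 115 [ 0.493 -0.255  0.004] [ 0.537 -0.227  0.03 ] [ 0.504 -0.237  0.02 ] [208. 200. 152.]
scene [235. 192.] 464 [ 0.555 -0.011  0.004] [0.615 0.058 0.04 ] [0.581 0.03  0.025] [95. 94. 74.]
scene [175. 258.] 3192 [0.398 0.145 0.004] [0.551 0.303 0.06 ] [0.461 0.229 0.021] [113. 113. 108.]
scene [276. 253.] 443 [ 0.326 -0.022  0.004] [0.459 0.025 0.02 ] [ 0.382 -0.003  0.011] [ 96. 131. 177.]
scene [217. 244.] 285 [0.433 0.099 0.004] [0.479 0.142 0.09 ] [0.444 0.127 0.051] [172. 131. 108.]
wood scene 145 [ 0.58712958 -0.16332475  0.10329436]
```

View pics/c.png

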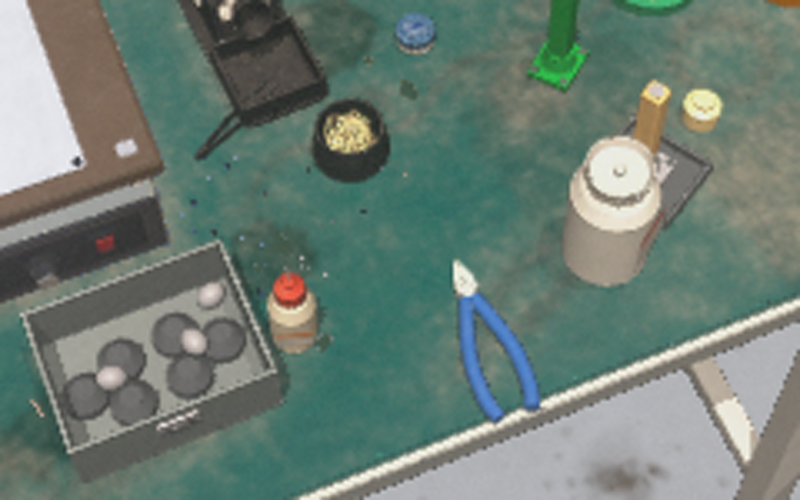

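The crop shows the wooden tamper at (655,120) in its tray, behind the white bottle at (610,210). The green look-alike is apart from it at (560,60). In the box, the perched pebbles are at about (112,377) and (193,340), and the floor pebble is at (210,293). Moving over the tray.

```bash
python3 -m handwheel '[[[0.03,-0.027,0,0,0,0,0],[0.065,-0.058,0,0,0,0,0],[0.1,-0.09,0,0,0,0,0],[0.13,-0.117,0,0,0,0,0],[0.13,-0.117,0,0,0,0,0]]]' 
python3 -m handwheel '[[[0.03,-0.027,0,0,0,0,0],[0.06,-0.054,0,0,0,0,0],[0.09,-0.081,0,0,0,0,0],[0.12,-0.108,0,0,0,0,0],[0.128,-0.115,0,0,0,0,0]]]' 
python3 -m handwheel '[[[0.03,-0.027,0,0,0,0,0],[0.06,-0.054,0,0,0,0,0],[0.09,-0.081,0,0,0,0,0],[0.12,-0.108,0,0,0,0,0],[0.126,-0.114,0,0,0,0,0]]]' 
python3 - <<'E'
from h import *
for n in("top","scene"):
    c=dict(np.load(n+".npz"));P=cloud(c);h=cv2.cvtColor(c["frame"],cv2.COLOR_RGB2HSV)
    m=(np.abs(P-np.array([.48,-.18,.08])).max(-1)<.07)&(h[...,1]>70)&(h[...,0]<30)&(P[...,2]>.03)
    q=P[m];hi=q[:,2]>.095;print(n,len(q),q.mean(0).round(3),hi.sum(),q[hi].mean(0).round(3) if hi.any() else 0)
s=get_state();print(s["t"],s["tool_pos"],s["eef_rot"])
c=grab("wrist");np.savez("w1.npz",**{k:c[k] for k in("frame","range_z","Rw","p","K")})
print(np.array(c["T_tool_cam"]).round(3));save("d.png",c["frame"])
E
```

```text
t: 0.52
tool_pos: [0.2731, -0.4715, 0.231]
eef_rot: [-0.003, 0.99, 0.14, 0.002]
force: [0.9, 0.0, 0.1]
opening: 0.0857
grip_force: 0.0
t: 0.93
tool_pos: [0.3642, -0.327, 0.2312]
eef_rot: [-0.002, 0.99, 0.14, 0.001]
force: [-0.2, 0.0, -1.0]
opening: 0.0854
grip_force: 0.0
t: 1.35
tool_pos: [0.4552, -0.1828, 0.2313]
eef_rot: [-0.002, 0.99, 0.14, 0.002]
force: [0.4, 0.6, 0.4]
opening: 0.085
grip_force: 0.0
top 22 [ 0.478 -0.169  0.079] 7 [ 0.479 -0.171  0.106]
scene 145 [ 0.476 -0.17   0.083] 53 [ 0.477 -0.171  0.105]
1.35 [ 0.45519101 -0.18280379  0.23133641] [-0.00219834  0.99008432  0.14044578  0.00178782]
[[ 0.    -0.961 -0.276  0.068]
 [ 1.     0.     0.001  0.   ]
 [-0.001 -0.276  0.961 -0.143]
 [ 0.     0.     0.     1.   ]]
```

View pics/d.png

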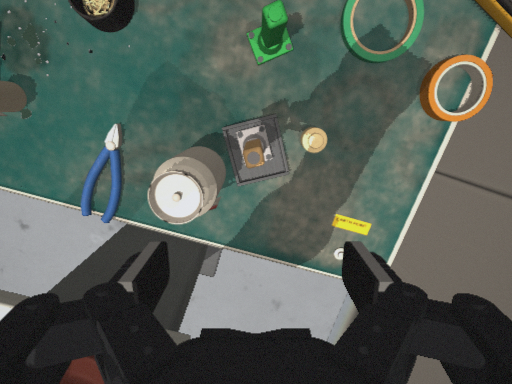

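The wrist view shows the tray at (256,149) with the tamper's grip top at (254,158). The pump bottle is at (180,192), the brass weight at (314,140) and the green look-alike at (270,30).

```bash
python3 - <<'E'
from h import *
c=dict(np.load("w1.npz"));P=cloud(c);h=cv2.cvtColor(c["frame"],cv2.COLOR_RGB2HSV)
u,v=np.meshgrid(np.arange(512),np.arange(384))
def rect(m,z,name):
    k,lab,st,ce=cv2.connectedComponentsWithStats(m.astype(np.uint8));i=1+np.argmax(st[1:,4])
    vv,uu=np.nonzero(lab==i);pts=np.array([plane(c,a,b,z)[:2] for a,b in zip(uu,vv)],np.float32)*1000
    r=cv2.minAreaRect(pts);print(name,len(uu),np.round(np.concatenate([r[0],r[1],[r[2]]]),1),"zmed",np.median(P[lab==i][:,2]).round(4))
win=(u>215)&(u<295)&(v>105)&(v<195)
rect(win&(P[...,2]>.1)&(P[...,2]<.115),.109,"grip top")
rect(win&(P[...,2]>.0095)&(P[...,2]<.0135)&(h[...,2]>110),.012,"foot")
nz=win&~((h[...,0]>60)&(h[...,0]<100)&(h[...,1]>60))
rect(nz&(P[...,2]>.004),.012,"tray")
rect(win&(h[...,2]<75)&(P[...,2]>.007)&(P[...,2]<.02),.012,"lip")
E
```

```text
grip top 382 [ 481.2 -173.5   18.3   17.8   30.6] zmed 0.109
foot 361 [ 480.7 -173.6   43.6   35.4   30.8] zmed 0.0122
tray 2779 [ 474.8 -177.7   76.1   67.8   30. ] zmed 0.0119
lip 59 [ 472.6 -142.4   22.6    4.3   29.9] zmed 0.0118
```

```bash
python3 -m handwheel '[[[0.027,-0.002,0,0,0,7,0],[0.027,-0.002,0,0,0,14,0],[0.027,-0.002,0,0,0,21,0],[0.027,-0.002,0,0,0,28,0],[0.027,-0.002,0,0,0,35,0]]]' >/dev/null
python3 -m handwheel '[[[0,0,0,0,0,7,0],[0,0,0,0,0,14,0],[0,0,0,0,0,21,0],[0,0,0,0,0,28,0],[0,0,0,0,0,35,0]]]' >/dev/null
python3 -m handwheel '[[[0,0,0.02,0,0,5.3,0],[0,0,0.05,0,0,5.3,0],[0,0,0.075,0,0,5.3,0],[0,0,0.075,0,0,5.3,0],[0,0,0.075,0,0,5.3,0]]]'
python3 - <<'E'
from h import *
s=get_state();M=rot(s["eef_rot"]);p=np.array(s["tool_pos"])
print(M.round(4),np.degrees(np.arctan2(M[1,1],M[0,1])))
print("to go in tool axes",M.T@(np.array([.481,-.1735,.071])-p))
E
```

```text
t: 2.65
tool_pos: [0.4752, -0.1826, 0.1556]
eef_rot: [0.001, 0.866, -0.5, -0.002]
force: [0.5, 0.0, 1.0]
opening: 0.0854
grip_force: 0.0
[[ 5.008e-01 -8.656e-01 -3.500e-03]
 [-8.656e-01 -5.008e-01  3.000e-04]
 [-2.000e-03  2.800e-03 -1.000e+00]] -149.9465554771388
to go in tool axes [-0.0048112  -0.00976536  0.08456274]
```

```bash
python3 -m handwheel '[[[-0.005,-0.010,0.01,0,0,-0.5,0],[-0.005,-0.010,0.02,0,0,-0.5,0],[-0.005,-0.010,0.02,0,0,-0.5,0]]]'
python3 - <<'E'
from h import *
s=get_state();M=rot(s["eef_rot"]);p=np.array(s["tool_pos"])
print("to go in tool axes",M.T@(np.array([.481,-.1735,.071])-p),np.degrees(np.arctan2(M[1,1],M[0,1])))
E
```

```text
t: 2.9
tool_pos: [0.4828, -0.1709, 0.1354]
eef_rot: [-0.0, 0.869, -0.494, -0.001]
force: [-0.4, -0.3, -0.3]
opening: 0.0852
grip_force: 0.0
to go in tool axes [0.00144564 0.00283425 0.06437981] -149.22060990831054
```

```bash
python3 -m handwheel '[[[0.0015,0.0025,0.02,0,0,0,0],[0.0015,0.0025,0.045,0,0,0,0],[0.0015,0.0025,0.0645,0,0,0,0],[0.0015,0.0025,0.0645,0,0,0,0]]]'
python3 - <<'E'
from h import *
s=get_state();M=rot(s["eef_rot"]);p=np.array(s["tool_pos"])
print("to go in tool axes",M.T@(np.array([.481,-.1735,.071])-p),np.degrees(np.arctan2(M[1,1],M[0,1])))
E
python3 -m handwheel '[[[0,0,0,0,0,0,0.4],[0,0,0,0,0,0,0.7],[0,0,0,0,0,0,1],[0,0,0,0,0,0,1],[0,0,0,0,0,0,1]]]' 100
python3 -m handwheel '[[[0,0,0,0,0,0,1],[0,0,0,0,0,0,1],[0,0,0,0,0,0,1]]]'
```

```text
t: 3.23
tool_pos: [0.4793, -0.1738, 0.0692]
eef_rot: [0.001, 0.869, -0.495, -0.003]
force: [-0.1, 0.5, -0.2]
opening: 0.0852
grip_force: 0.0
to go in tool axes [ 0.0005902  -0.00164332 -0.0017904 ] -149.3199595712035
t: 3.65
tool_pos: [0.482, -0.1749, 0.0728]
eef_rot: [-0.0, 0.869, -0.495, 0.001]
force: [-1.1, -0.9, -0.5]
opening: 0.0258
grip_force: 0.0
t: 3.9
tool_pos: [0.4821, -0.1748, 0.0727]
eef_rot: [-0.0, 0.869, -0.495, 0.001]
force: [0.5, 0.2, 7.3]
opening: 0.0169
grip_force: 97.5
```

```bash
python3 -m handwheel '[[[0,0,-0.02,0,0,0,1],[0,0,-0.05,0,0,0,1],[0,0,-0.085,0,0,0,1],[0,0,-0.12,0,0,0,1],[0,0,-0.13,0,0,0,1]]]'
python3 - <<'E'
from h import *
for n in("top","scene"):
    c=dict(np.load(n+".npz"));P=cloud(c);h=cv2.cvtColor(c["frame"],cv2.COLOR_RGB2HSV)
    reg=(P[...,0]>.39)&(P[...,0]<.56)&(P[...,1]>.145)&(P[...,1]<.32)
    rim=reg&(P[...,2]>.045)&(P[...,2]<.065)
    vv,uu=np.nonzero(rim);pts=np.array([plane(c,a,b,.055)[:2] for a,b in zip(uu,vv)],np.float32)*1000
    r=cv2.minAreaRect(pts);print(n,np.round([*r[0],*r[1],r[2]],1))
    ins=reg&(P[...,2]>.002)&(P[...,2]<.05)
    V=c["frame"].astype(int); 
    b=cv2.inRange(h[...,2],0,255)
    # pebbles: reddish-bright
    d=V[...,0]-V[...,1]
    m=(ins&(d>6)&(h[...,2]>110)).astype(np.uint8)
    k,lab,st,ce=cv2.connectedComponentsWithStats(m)
    for i in range(1,k):
        if st[i,4]>5: 
            q=P[lab==i];print(" peb",ce[i].round(1),st[i,4],np.median(q,0).round(4),plane(c,*ce[i],.033).round(4),plane(c,*ce[i],.016).round(4))
    m=(ins&(h[...,2]<95)&(P[...,2]>.017)&(P[...,2]<.032)).astype(np.uint8)
    k,lab,st,ce=cv2.connectedComponentsWithStats(m)
    for i in range(1,k):
        if st[i,4]>15: print(" but",ce[i].round(1),st[i,4],np.median(P[lab==i],0).round(4))
f=dict(np.load("scene.npz"))["frame"][215:300,130:220]
save("e.png",cv2.resize(f,(720,680)[:2] if 0 else (630,595),interpolation=cv2.INTER_CUBIC))
E
```

```text
t: 4.32
tool_pos: [0.4833, -0.1758, 0.2062]
eef_rot: [-0.001, 0.869, -0.495, 0.004]
force: [1.9, -0.0, -2.7]
opening: 0.0169
grip_force: 98.5
top [480.  227.  153.9 156.8  88. ]
 but [164.5 187. ] 32 [0.5181 0.253  0.0273]
 but [196. 199.] 19 [0.4831 0.1533 0.0212]
 but [178.7 197.8] 28 [0.487  0.2098 0.0209]
 but [166.7 198.7] 30 [0.4842 0.2432 0.0208]
 but [153.7 203.3] 22 [0.4705 0.287  0.0206]
 but [187.8 203.3] 30 [0.4726 0.1785 0.021 ]
 but [165.7 210.4] 41 [0.4466 0.2454 0.0197]
 but [179.4 211.3] 21 [0.4415 0.2012 0.0203]
scene [481.1 235.7 171.3 165.2   0.9]
 peb [161.7 223. ] 9 [0.5547 0.2306 0.0403] [0.5602 0.2306 0.033 ] [0.5707 0.2303 0.016 ]
 peb [192.8 237.8] 38 [0.4981 0.1725 0.02  ] [0.4913 0.1734 0.033 ] [0.5007 0.1723 0.016 ]
 peb [187.8 252. ] 44 [0.4607 0.1965 0.0307] [0.4599 0.1966 0.033 ] [0.4688 0.1958 0.016 ]
 peb [162.8 262.5] 42 [0.4573 0.2592 0.0311] [0.4567 0.259  0.033 ] [0.4655 0.2593 0.016 ]
 but [162.4 225.6] 98 [0.5576 0.2326 0.0254]
 but [167.9 239.5] 166 [0.5152 0.2297 0.0241]
 but [133. 236.] 41 [0.5576 0.3044 0.0239]
 but [197.1 247.4] 17 [0.4717 0.168  0.0191]
 but [169.7 266.1] 22 [0.4497 0.245  0.0183]
 but [183.4 278.7] 171 [0.4033 0.2268 0.0238]
```

View pics/e.png

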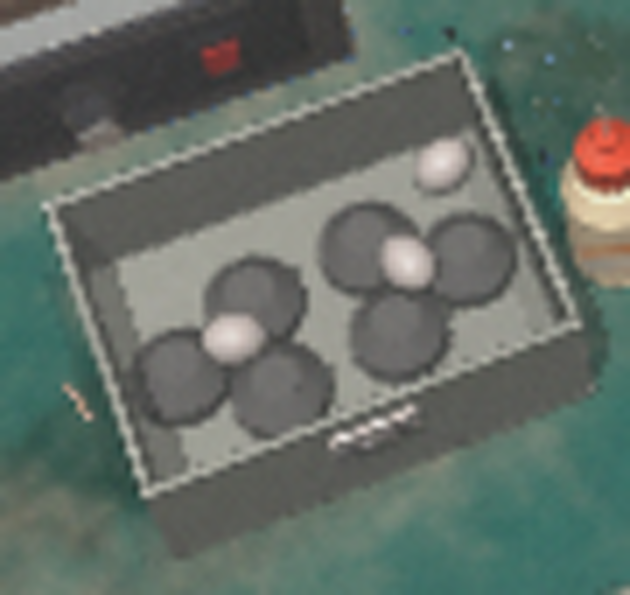

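The crop shows two perched pebbles at (233,337) and (407,261), each on a huddle of three buttons, and the third on the floor at (442,163). All are well inside the walls. Carrying the tamper over the right-hand one.

```bash
python3 -m handwheel '[[[-0.015,-0.008,0,0,0,0,1],[-0.045,-0.023,0,0,0,0,1],[-0.078,-0.040,0,0,0,0,1],[-0.111,-0.057,0,0,0,0,1],[-0.144,-0.074,0,0,0,0,1]]]' >/dev/null
python3 -m handwheel '[[[-0.033,-0.017,0,0,0,0,1],[-0.066,-0.034,0,0,0,0,1],[-0.099,-0.051,0,0,0,0,1],[-0.132,-0.068,0,0,0,0,1],[-0.160,-0.082,0,0,0,0,1]]]' >/dev/null
python3 -m handwheel '[[[-0.018,-0.010,0,0,0,0,1],[-0.028,-0.014,0,0,0,0,1],[-0.028,-0.014,0,0,0,0,1],[-0.028,-0.014,0,0,0,0,1]]]'
cat > go.py <<'E'
from h import *
import sys
a=[float(x) for x in sys.argv[1:4]]
s=get_state();M=rot(s["eef_rot"]);p=np.array(s["tool_pos"])
print("to go",(M.T@(np.array(a)-p)).round(4),"yawy",np.degrees(np.arctan2(M[1,1],M[0,1])).round(2),"tilt",M[:2,2].round(4))
E
python3 go.py .460 .196 .0917
python3 - <<'E'
from h import *
c=dict(np.load("scene.npz"))
q=np.array([plane(c,*p,.055)[:2] for p in((196,221.9),(212.6,261),(151,285.7),(136.7,244.3))])
print(q.round(3),q.mean(0).round(4)); print(np.degrees(np.arctan2(*(q[0]-q[1])[::-1])),np.linalg.norm(np.roll(q,-1,0)-q,axis=1))
E
```

```text
t: 5.48
tool_pos: [0.4573, 0.1974, 0.201]
eef_rot: [0.001, 0.869, -0.494, -0.0]
force: [0.3, -1.0, -3.0]
opening: 0.0168
grip_force: 98.2
to go [ 0.0025 -0.0018  0.1093] yawy -149.24 tilt [-0.0018 -0.0018]
[[0.517 0.154]
 [0.404 0.153]
 [0.401 0.299]
 [0.514 0.301]] [0.4593 0.2266]
0.6964388108233349 [0.11286997 0.14658417 0.11282881 0.14723834]
```

```bash
python3 -m handwheel '[[[0.0025,-0.002,0.02,0,0,0,1],[0.0025,-0.002,0.05,0,0,0,1],[0.0025,-0.002,0.08,0,0,0,1],[0.0025,-0.002,0.091,0,0,0,1],[0.0025,-0.002,0.091,0,0,0,1]]]'
python3 go.py .460 .196 .0917
for i in 1; do python3 -m handwheel '[[[0,0,0.003,0,0,0,1],[0,0,0.006,0,0,0,1],[0,0,0.009,0,0,0,1]]]'; done
python3 go.py .460 .196 .0917
```

```text
t: 5.9
tool_pos: [0.4592, 0.1932, 0.1081]
eef_rot: [0.003, 0.868, -0.497, -0.002]
force: [-0.8, -0.3, -2.8]
opening: 0.017
grip_force: 98.4
to go [-0.002  -0.0023  0.0164] yawy -149.55 tilt [-0.0069 -0.0039]
t: 6.15
tool_pos: [0.4625, 0.1961, 0.1029]
eef_rot: [-0.001, 0.869, -0.496, 0.001]
force: [0.0, 0.2, -2.9]
opening: 0.0169
grip_force: 98.5
to go [-0.0012  0.0022  0.0112] yawy -149.41 tilt [0.0028 0.0011]
```

```bash
python3 -m handwheel '[[[0,0,0.002,0,0,0,1],[0,0,0.004,0,0,0,1]]]'|egrep 'pos|force'
python3 -m handwheel '[[[0,0,0.002,0,0,0,1],[0,0,0.004,0,0,0,1]]]'|egrep 'pos|force'
```

```text
tool_pos: [0.4621, 0.1967, 0.0987]
force: [-0.8, -0.6, 0.5]
grip_force: 98.8
tool_pos: [0.4615, 0.1967, 0.0941]
force: [-0.3, 0.6, -1.9]
grip_force: 98.7
```

```bash
python3 -m handwheel '[[[0,0,0.001,0,0,0,1],[0,0,0.002,0,0,0,1]]]'|egrep 'pos|force'
```

```text
tool_pos: [0.461, 0.1964, 0.0916]
force: [-1.0, -0.2, 5.7]
grip_force: 100.0
```

```bash
python3 -m handwheel '[[[0,0,0.001,0,0,0,1],[0,0,0.001,0,0,0,1]]]'|egrep 'pos|force'
python3 -m handwheel '[[[0,0,0.001,0,0,0,1],[0,0,0.001,0,0,0,1]]]'|egrep 'pos|force'
```

```text
tool_pos: [0.4611, 0.1964, 0.0916]
force: [-2.0, 0.1, 5.7]
grip_force: 99.7
tool_pos: [0.4612, 0.1964, 0.0915]
force: [-3.3, -1.4, 12.9]
grip_force: 100.8
```

```bash
python3 -m handwheel '[[[0,0,0.001,0,0,0,1],[0,0,0.002,0,0,0,1],[0,0,0.002,0,0,0,1]]]'|egrep 'pos|force'
python3 -m handwheel '[[[0,0,-0.004,0,0,0,1],[0,0,-0.02,0,0,0,1],[0,0,-0.05,0,0,0,1],[0,0,-0.05,0,0,0,1],[0,0,-0.05,0,0,0,1]]]'
python3 go.py .457 .259 .0917
python3 - <<'E'
from h import *
c=grab("wrist");np.savez("w2.npz",**{k:c[k] for k in("frame","range_z","Rw","p","K")})
d=grab("scene")["frame"][205:305,120:225]
save("f.png",np.hstack([cv2.resize(c["frame"],(420,315)),cv2.resize(d,(331,315),interpolation=cv2.INTER_CUBIC)]))
E
```

```text
tool_pos: [0.4614, 0.1964, 0.0913]
force: [-5.0, -1.3, 26.3]
grip_force: 102.8
t: 7.65
tool_pos: [0.4623, 0.1969, 0.1388]
eef_rot: [-0.001, 0.869, -0.495, 0.001]
force: [0.8, -0.8, -3.5]
opening: 0.0167
grip_force: 98.5
to go [-0.0562 -0.027   0.0472] yawy -149.33 tilt [0.0032 0.0014]
```

View pics/f.png

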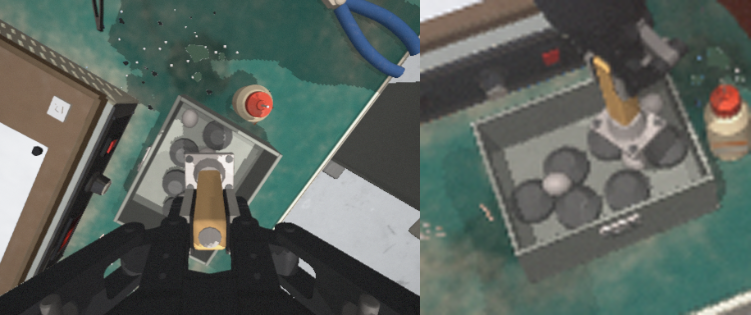

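The wrist and scene views show the first huddle spread, with its pebble down between the buttons at (635,155). The second pebble is still perched at (556,183). Moving over that one.

```bash
python3 -m handwheel '[[[-0.028,-0.014,0,0,0,0,1],[-0.056,-0.027,0,0,0,0,1],[-0.056,-0.027,0,0,0,0,1],[-0.056,-0.027,0,0,0,0,1]]]'|egrep 'pos|force'
python3 go.py .457 .259 .0917
```

```text
tool_pos: [0.4539, 0.2611, 0.1359]
force: [-0.6, -0.5, -4.2]
grip_force: 98.5
to go [ 0.0035 -0.0017  0.0442] yawy -148.98 tilt [-0.0033 -0.001 ]
```

```bash
python3 -m handwheel '[[[0.0025,-0.0015,0.012,0,0,0,1],[0.0025,-0.0015,0.024,0,0,0,1],[0.0025,-0.0015,0.033,0,0,0,1],[0.0025,-0.0015,0.033,0,0,0,1]]]'|egrep 'pos|force'
python3 go.py .457 .259 .0917
python3 -m handwheel '[[[0,0,0.002,0,0,0,1],[0,0,0.004,0,0,0,1]]]'|egrep 'pos|force'
```

```text
tool_pos: [0.4569, 0.2552, 0.1024]
force: [-0.8, -0.5, -3.6]
grip_force: 98.2
to go [-0.0032 -0.0021  0.0107] yawy -149.43 tilt [-0.005  -0.0032]
tool_pos: [0.4589, 0.2566, 0.101]
force: [-0.0, -0.2, 0.2]
grip_force: 98.7
```

```bash
python3 -m handwheel '[[[0,0,0.002,0,0,0,1],[0,0,0.004,0,0,0,1]]]'|egrep 'pos|force'
python3 -m handwheel '[[[0,0,0.0015,0,0,0,1],[0,0,0.003,0,0,0,1]]]'|egrep 'pos|force'
```

```text
tool_pos: [0.4597, 0.2565, 0.0977]
force: [1.3, -0.8, 1.5]
grip_force: 99.0
tool_pos: [0.4584, 0.2573, 0.0939]
force: [-0.3, -0.5, -1.7]
grip_force: 98.9
```

```bash
python3 -m handwheel '[[[0,0,0.001,0,0,0,1],[0,0,0.002,0,0,0,1]]]'|egrep 'pos|force'
```

```text
tool_pos: [0.4582, 0.2574, 0.0917]
force: [-0.9, 0.3, 6.0]
grip_force: 99.8
```

```bash
python3 -m handwheel '[[[0,0,0.002,0,0,0,1],[0,0,0.004,0,0,0,1],[0,0,0.004,0,0,0,1]]]'|egrep 'pos|force'
python3 -m handwheel '[[[0,0,-0.006,0,0,0,1],[0,0,-0.03,0,0,0,1],[0,0,-0.065,0,0,0,1],[0,0,-0.1,0,0,0,1],[0,0,-0.115,0,0,0,1]]]'|egrep 'pos|force'
python3 -m handwheel '[[[0.02,0.010,0,0,0,0,1],[0.053,0.027,0,0,0,0,1],[0.086,0.044,0,0,0,0,1],[0.119,0.061,0,0,0,0,1],[0.152,0.078,0,0,0,0,1]]]' |egrep 'pos|force'
python3 - <<'E'
from h import *
c=grab("scene");np.savez("s3.npz",**{k:c[k] for k in("frame","range_z","Rw","p","K")})
save("g.png",np.hstack([cv2.resize(c["frame"],(400,300)),cv2.resize(c["frame"][215:300,130:220],(318,300),interpolation=cv2.INTER_CUBIC)]))
P=cloud(c)
m=(P[...,0]>.415)&(P[...,0]<.51)&(P[...,1]>.165)&(P[...,1]<.29)
z=P[...,2][m];print(len(z),np.percentile(z,[50,90,95,99,100]).round(4))
k,lab,st,ce=cv2.connectedComponentsWithStats((m&(P[...,2]>.0265)).astype(np.uint8))
for i in range(1,k): print(st[i,4],P[lab==i].mean(0).round(4))
E
```

```text
tool_pos: [0.4586, 0.2572, 0.0915]
force: [-5.6, -3.3, 24.6]
grip_force: 102.4
tool_pos: [0.4605, 0.2577, 0.2067]
force: [0.9, 0.4, -3.0]
grip_force: 98.5
tool_pos: [0.4684, 0.0853, 0.2026]
force: [0.6, 0.3, -3.7]
grip_force: 98.6
2392 [0.0056 0.0218 0.0233 0.0253 0.0282]
1 [0.4593 0.1669 0.0267]
1 [0.4589 0.2733 0.0273]
1 [0.4365 0.2412 0.0282]
```

View pics/g.png

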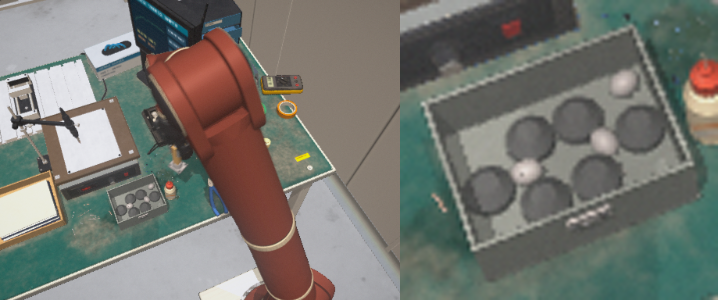

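The scene view shows all the castings level: the pebbles are down at (525,170), (603,138) and (624,83), and the buttons are flat. No depth patch stands above 27 mm beyond single-pixel noise. Taking the tamper back to the tray.

```bash
python3 -m handwheel '[[[0.033,0.018,0,0,0,0,1],[0.066,0.036,0,0,0,0,1],[0.099,0.054,0,0,0,0,1],[0.132,0.072,0,0,0,0,1],[0.165,0.090,0,0,0,0,1]]]' >/dev/null
python3 -m handwheel '[[[0.03,0.017,0,0,0,0,1],[0.055,0.030,0,0,0,0,1],[0.065,0.036,0,0,0,0,1],[0.065,0.036,0,0,0,0,1],[0.065,0.036,0,0,0,0,1]]]' |egrep 'pos|force'
python3 go.py .476 -.178 .0735
python3 - <<'E'
from h import *
c=grab("wrist");np.savez("w4.npz",**{k:c[k] for k in("frame","range_z","Rw","p","K")});save("i.png",c["frame"])
E
```

```text
tool_pos: [0.4776, -0.1748, 0.2023]
force: [-0.1, 1.4, -3.0]
grip_force: 98.6
to go [0.0022 0.003  0.1288] yawy -149.38 tilt [-0.0012  0.0017]
```

View pics/i.png

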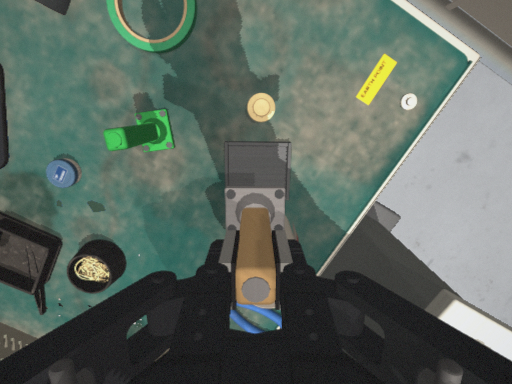

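The wrist view shows the foot upright and square to the tray; the tray spans columns 225–291 and its front lip is at row 142. The brass weight is undisturbed at (262,107). Lowering.

```bash
python3 -m handwheel '[[[0.001,0.002,0.03,0,0,0,1],[0.001,0.002,0.06,0,0,0,1],[0.001,0.002,0.09,0,0,0,1],[0.001,0.002,0.105,0,0,0,1],[0.001,0.002,0.105,0,0,0,1]]]' |egrep 'pos|force'
python3 -m handwheel '[[[0,0,0.003,0,0,0,1],[0,0,0.006,0,0,0,1],[0,0,0.006,0,0,0,1]]]' |egrep 'pos|force'
python3 go.py .476 -.178 .0735
```

```text
tool_pos: [0.4747, -0.1732, 0.0944]
force: [0.2, 0.5, -2.3]
grip_force: 98.4
tool_pos: [0.4776, -0.177, 0.0926]
force: [-0.2, -0.1, -3.0]
grip_force: 98.5
to go [0.     0.0019 0.0191] yawy -149.27 tilt [ 0.0019 -0.0002]
```

```bash
python3 -m handwheel '[[[0,0.001,0.005,0,0,0,1],[0,0.001,0.010,0,0,0,1],[0,0.001,0.014,0,0,0,1],[0,0.001,0.014,0,0,0,1]]]' |egrep 'pos|force'
python3 -m handwheel '[[[0,0,0.002,0,0,0,1],[0,0,0.003,0,0,0,1],[0,0,0.003,0,0,0,1]]]' |egrep 'pos|force'
python3 go.py .476 -.178 .0727
```

```text
tool_pos: [0.4753, -0.1777, 0.0771]
force: [-0.5, -0.8, -3.0]
grip_force: 98.7
tool_pos: [0.4757, -0.178, 0.0747]
force: [-0.6, 0.1, -3.2]
grip_force: 98.7
to go [ 0.0001 -0.0003  0.002 ] yawy -149.34 tilt [-0.0003  0.0002]
```

```bash
python3 -m handwheel '[[[0,0,0.001,0,0,0,1],[0,0,0.002,0,0,0,1],[0,0,0.002,0,0,0,1]]]' |egrep 'pos|force'
python3 -m handwheel '[[[0,0,0.001,0,0,0,1],[0,0,0.001,0,0,0,1]]]' |egrep 'pos|force'
```

```text
tool_pos: [0.4759, -0.1781, 0.0728]
force: [-0.9, 0.1, -3.3]
grip_force: 98.8
tool_pos: [0.476, -0.1781, 0.0727]
force: [-0.8, 0.2, 4.5]
grip_force: 99.5
```

```bash
python3 -m handwheel '[[[0,0,0,0,0,0,0.7],[0,0,0,0,0,0,0.6],[0,0,0,0,0,0,0.4],[0,0,0,0,0,0,0.2],[0,0,0,0,0,0,0]]]' |egrep 'pos|force|open'
python3 -m handwheel '[[[0,0,0,0,0,0,0],[0,0,0,0,0,0,0],[0,0,-0.015,0,0,0,0],[0,0,-0.04,0,0,0,0],[0,0,-0.07,0,0,0,0]]]' |egrep 'pos|force|open'
python3 -m handwheel '[[[0,0,-0.035,0,0,0,0],[0,0,-0.07,0,0,0,0],[-0.02,0,-0.09,0,0,0,0],[-0.04,0,-0.09,0,0,0,0],[-0.05,0,-0.09,0,0,0,0]]]' |egrep 'pos|force|open|t:'
python3 - <<'E'
from h import *
c=grab("wrist");d=grab("scene")["frame"];e=grab("top")["frame"]
save("j.png",np.hstack([cv2.resize(c["frame"],(400,300)),cv2.resize(e[150:300,130:330],(400,300))]))
P=cloud(c);m=(np.abs(P[...,:2]-np.array([.475,-.178])).max(-1)<.03)&(P[...,2]>.1)&(P[...,2]<.12)
print("grip top",m.sum(),P[m].mean(0).round(4))
E
```

```text
tool_pos: [0.4759, -0.1781, 0.0718]
force: [1.0, -0.3, -0.2]
opening: 0.0692
grip_force: 0.0
tool_pos: [0.4745, -0.1775, 0.1413]
force: [0.9, 0.3, -0.2]
opening: 0.0851
grip_force: 0.0
t: 14.02
tool_pos: [0.4498, -0.1334, 0.2329]
eef_rot: [-0.001, 0.869, -0.494, 0.0]
force: [-0.7, 0.7, -0.4]
opening: 0.0859
grip_force: 0.0
grip top 403 [ 0.474  -0.1777  0.1089]
```

View pics/j.png

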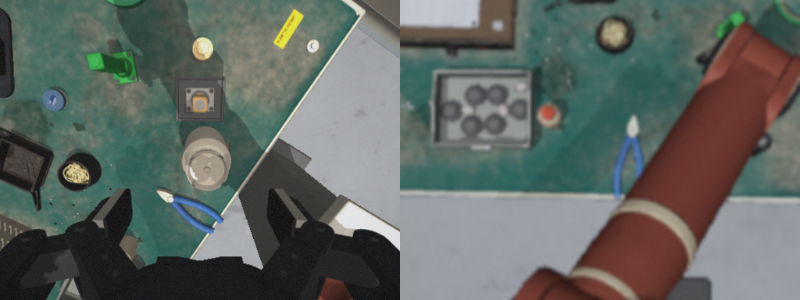

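The tamper stands upright in its tray at (200,98), and the measured top of its grip is at 109 mm, as it should be. The pump bottle (207,160), brass weight (203,48), pot (80,172) and flux bottle (546,113) look undisturbed, and the castings lie level. Handing in.

```bash
python3 -c "
from workcell import job_done
print(job_done())"
```

```text
the job is handed in; nothing more can be done
None
```

I pressed both perched pebbles down (about 25–30 N each), so all the castings measured level. The tamper stands upright and released in its tray, nothing else looked disturbed, and the job was handed in at about 14 s of the 48 s allowed; no verdict came back.

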